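Cork a bottle with a spring corker

TASK

Cork the bottle in the spring corker: draw the knob on top straight up until you feel the sear catch inside, without hauling hard on the stop behind it, and let go of the knob so that the sear alone holds it. Then press the trigger lever down to fire the plunger, untouched, so that its blow drives the cork home, flush with the bottle's mouth. Do not knock over or push about the jar and the salt shaker beside it.

Things in the scene. Friction and masses are not known exactly. Their poses are not given: they have to be found in the camera images.
- corker: Bench corker fixed to the table: wooden base 150 x 130 x 16 mm, two columns, aluminium head 72 x 122 mm from 130 to 208 mm above the table (bushing to 214). Origin: centre of the base's underside; z up; the vertical plunger axis passes through it. A small bottle is clamped on that axis, mouth 100 mm above the table, its cork 7 mm proud. The trigger lever sticks out of the front, its -x side.
- knob (a point): Centre of the plunger's grip knob above the head: an upright black cylinder 32 mm in diameter, 45 mm high, on a thin rod; at the start centred 254.5 mm above the table. Moves only straight up and down. With its plunger it weighs 0.25 kg; a spring pulls it down too (about 4 N at the start, 0.18 N more per mm of draw).
- plunger (a joint): Height of the plunger above its start, m: 0 = foot on the proud cork, positive = drawn up, -0.007 = foot on the bottle's mouth. At a draw of 22 to 54 mm, different each time and unseen, the sear drops under its collar and holds it; for 20 mm before that the sear rubs, adding up to 3.5 N. Eased down 10 mm (with the grip's give) a caught plunger is off the hand; one not caught still pulls over 6 N.
- cork (a joint): How far the cork has been driven down, m: 0 at the start (7 mm proud), 0.007 = flush with the mouth. It sits tight: about 24 N to move.
- pad (a point): Centre of the top face of the trigger's black press pad, 34 x 26 mm: 122 mm from the plunger axis along the corker's -x, 154.5 mm above the table at rest. Pressed down, the lever turns about a pivot 15 mm in front of the plunger axis and trips the sear after 20 to 25 mm, at 2 to 5 N; a light spring returns it; it ends on a hard stop about 33 mm down.
- trigger (a joint): Angle of the trigger lever, rad: 0 at rest, positive = pad pressed down, 0.32 at its end stop. It does not move when the sear inside rubs or catches.
- stop: The fixed stop hidden in the head (origin: its lower face, on the plunger axis, 199.5 mm above the table); only felt through the knob. A rubber washer on the collar meets it about 1.5 mm above the catch, and the pull then rises by 4 N per mm. Pressing it with more than 10 N damages it.
- jar: Loose empty glass jar, 63 mm wide, 97 mm high, standing about 130 mm to the left (+y side) of the corker's axis. Origin: centre of its underside.
- shaker: Loose salt shaker, 44 mm wide, 90 mm high, standing about 130 mm to the right (-y side) of the corker's axis. Origin: centre of its underside.
Not all that is in view belongs to the job. What is shaped like the shaker but orange is not meant.

How it is judged (in metres and radians):
On the way, in this order (a step that is already met when the one before it is completed fails the run):
1. the plunger is held up by its sear alone, not touched by the robot, with the cork not yet driven (value of joint plunger above 0.018 m and contact force between each of the arm, the fingers and plunger below 0.2 N and value of joint cork below 0.002 m), for 0.3 s.
2. the trigger has been pressed and the plunger has come down (value of joint plunger below 0.002 m and value of joint trigger above 0.08 rad).
At the end, for the whole second after the job is handed in: The cork is driven to within 2 mm of flush, the plunger is down on it, the trigger is back at rest, and the jar and the salt shaker stand upright within 20 mm of where they were (value of joint cork above 0.005 m and value of joint plunger below -0.004 m and value of joint trigger below 0.03 rad and distance of each of jar, shaker from where it was at the start of the episode below 0.02 m and angle between each of jar, shaker's own z axis and vertical below 0.2 rad); the robot touches nothing.
It fails at once if the plunger is hauled against its stop with more than 10 N (contact force between plunger and stop above 10 N).
It fails at once if the cork is pressed in by the robot's hand on the plunger instead of by the sprung blow (velocity of joint cork above 0.01 m/s and contact force between any of the fingers, the arm and plunger above 1 N).
It also fails if it takes over 69 s, if anything falls off the work surface, if the arm or the gripper's body presses on something with over 40 N, if the wrist force passes 120 N, or if a joint passes its speed limit or range.

ROBOT

A 6-joint arm with a two-finger parallel gripper is mounted at the origin on the work surface; the furniture and walls round the work are solid. World frame = base frame: x ahead of the robot, y to its left, z up, the work surface at z = 0. Lengths are in mm, angles in rad, forces in N, time in s.
With the tool pointing down it reaches from about 275 to 750 mm from the base axis. Payload 10.2 kg.
Tool frame: the origin (TCP) lies midway between the tips of the shut fingers; the grasp point (between the pads) lies 19 mm behind it; z points along the fingers, y is the line along which they close (so a half turn about z gives the same grasp; the last joint's range is limited). The gripper opens to 85 mm and grips with 20 to 120 N. Pads are 22 mm wide; open, the fingers measure 114 mm over their backs; the gripper's body (76 mm by 85 mm) begins 54 mm behind the grasp point. The pads swing forward as they close: fully open they stand 13 mm farther back than shut.
Start: joints at [0.92, 0.313, 1.498, -0, 1.331, -0.223], TCP at [217.82, 477.688, 231.294] pointing down, gripper open.
Joint ranges: [-2.94, 2.94], [-0.97, 2.17], [0.19, 2.56], [-1.23, 4.37], [0.02, 3.11], [-2.88, 2.88]. Speed limits (rad/s): [2.39, 2.39, 3.01, 3.14, 3.14, 3.14].

INTERFACE

Orientations are given as a unit quaternion [w, x, y, z].
In Python, from rig import ctrl gives the robot as it stands.
- The arm moves only by the tool send_rows, never from a script. Its argument "targets" is a list of rows, each a list of 7 numbers: the closure, from -1 (fully open) to 1 (shut), so that 0 is half open, then the shift along the tool's x, y, z in m, then the turn, a rotation vector about the tool's x, y, z in rad. In form: [[claw, dx, dy, dz, ax, ay, az], ...]. A call has exactly 10 rows; each row shifts and turns the commanded pose from where the row before left it, along the tool's axes as they then stand; what a row does not reach is not made up. A row lasts 1/8 s, in which the tool goes at most 62.5 mm and 10.7 degrees, less where a joint would pass 70% of its speed; a pose out of reach is approached as far as the arm can. A call with a gripper value outside its range is refused whole. The fingers move at their own pace and stop on an object; "squeeze" is the grip in N (left out, the last holds). Time passes only in rows, so rows that do not move let the fingers close, or fill a call up. It gives the time, the measured TCP pose, the force, the opening and the grip force at its end, in the units of the state.
- ctrl.sense(): the state, without advancing time (a new reading comes with each control period).
- ctrl.capture(name): name is "scene" or "top" or "wrist"; returns a dict with "img" (400x640x3 uint8, red, green, blue), "camera_matrix" (3x3 intrinsics, pixels), "k1" (the pictures are not rectified: a ray, as slopes to the right and down, at radius r is drawn at 1 + k1 r^2 times it, then the intrinsics apply), "R" (3x3) and "t" (3): a world point X has camera coordinates R X + t. Camera axes: x right, y down, z forward; pixel columns grow to the right and rows downward; lengths in mm; the calibration is good to about 2 mm. A picture is of the moment at which its call begins. There is no depth.
- ctrl.finish_job(): hands the job in; it is judged then, once.
Trained networks look in a picture, given as the dict that the camera call returned (one of the last four; its "shot" number tells which), for a name from the list of things; names that differ only in an ending like _2 or _b are one class to them, and where a whole thing is asked for, a point or a joint stands for the part that bears it (a point fixed in the world has none). Each returns a list of dicts, best first, with "score" (0 to 1); they miss things now and then, are a little off and sometimes report something else, mostly with a low value. They report only what shows in the picture. A call takes as long as a camera call. They do not tell look-alikes from the thing itself.
- ctrl.boxes_of(query, picture): "extent" ([left, top, width, height] in pixels, round what is visible of it).
- ctrl.landmark_of(query, picture): "point" ([column, row] in pixels: a listed point, or the origin of a listed thing).
The state is a dict: "time_s": time; "joints": joint angles; "dq": joint speeds; "tau": joint torques, N m; "eef_pos": TCP position; "ee_rot": TCP orientation; "force": force on the tool from outside, world axes, zero at the start; "wrist_torque": the same for the moment, N m; "grip_width": opening from 0.0 (shut) to 1.0 (fully open); "grip_force": force on a finger pad.
Only numpy, scipy, OpenCV 4.12 (cv2) and the standard library are available. Lean on these libraries where they do the work, as an engineer would, in place of code of your own. Each camera call takes 0.05 s, during which the arm holds its last target. There are 200 camera calls.

## Working session

There is one attempt and no reset: what is moved stays moved. The work goes in short steps, Python scripts to look and compute and a tool call to move; the robot and the scene stay as the last step left them, time stands still between calls to the robot, and variables do not carry over. Pictures are saved under pics/ and viewed, at most 10 in all, crops included, and the job is handed in when it is done.

Besides the shell and the picture viewer there is one more tool, called after "Call:" by a JSON object that holds its "api" and its "payload", one argument or row to a line. send_rows: Moves the arm, as the interface text tells. Its arguments: {"type":"object","properties":{"targets":{"type":"array"},"squeeze":{"type":"number"}},"required":["targets"]}

```bash
mkdir -p pics; ls; cat > h.py <<'E'
import numpy as np, cv2
from rig import ctrl
def ray(p,c):
    K=np.array(c["camera_matrix"]);k=c["k1"]
    u=np.array([(p[0]-K[0,2])/K[0,0],(p[1]-K[1,2])/K[1,1]]);s=u.copy()
    for _ in range(20): s=u/(1+k*(s@s))
    R=np.array(c["R"]);t=np.array(c["t"])
    return -R.T@t, R.T@np.array([s[0],s[1],1])
def atz(p,c,z):
    o,d=ray(p,c); return o+d*(z-o[2])/d[2]
def proj(X,c):
    K=np.array(c["camera_matrix"]);q=np.array(c["R"])@np.array(X)+np.array(c["t"]);s=q[:2]/q[2]
    s=s*(1+c["k1"]*(s@s));return [K[0,0]*s[0]+K[0,2],K[1,1]*s[1]+K[1,2]]
E
python3 - <<'E'
from h import *
s=ctrl.sense();print(s)
Z={"corker":0,"knob":254.5,"pad":154.5,"jar":0,"shaker":0}
for n in ["scene","top"]:
    c=ctrl.capture(n);cv2.imwrite(f"pics/{n}0.png",c["img"][:,:,::-1])
    for q,z in Z.items():
        for r in ctrl.landmark_of(q,c)[:3]: print(n,q,round(r["score"],2),np.round(r["point"]),np.round(atz(r["point"],c,z)))
E
```

```text
pics
{'time_s': 0.0, 'joints': array([ 9.19612385e-01,  3.13455139e-01,  1.49845318e+00,  1.92355248e-05,
        1.33096567e+00, -2.23424917e-01]), 'dq': array([-0.00126083,  0.00040134,  0.00152371,  0.00013529,  0.00123012,
       -0.00025383]), 'tau': array([-1.85485558e-03, -4.12258637e+01, -2.59746408e+01, -2.26866809e-04,
        4.05876330e-03, -7.02471127e-06]), 'eef_pos': array([217.64827932, 477.48121507, 230.72637757]), 'ee_rot': array([-2.79785218e-04,  2.12254799e-01,  9.77214147e-01, -5.76424928e-04]), 'force': array([-0.28068161,  0.10344221,  0.43696779]), 'wrist_torque': array([ 0.011453  ,  0.01468155, -0.02203764]), 'grip_force': 0.0, 'grip_width': 1.0027880180243802}
scene corker 0.7 [348. 273.] [ 651. -136.    0.]
scene knob 0.68 [354. 187.] [ 651. -132.  254.]
scene pad 0.84 [300. 241.] [ 529. -125.  154.]
scene jar 0.83 [317. 239.] [645.  -2.   0.]
scene shaker 0.9 [336. 331.] [ 542. -258.    0.]
scene shaker 0.83 [370. 315.] [ 627. -260.    0.]
scene shaker 0.56 [403. 300.] [ 716. -262.    0.]
top corker 0.86 [371. 188.] [ 653. -129.    0.]
top pad 0.7 [374. 239.] [ 523. -125.  154.]
top jar 0.58 [324. 188.] [653. -12.   0.]
top shaker 0.59 [422. 232.] [ 541. -254.    0.]
top shaker 0.57 [422. 195.] [ 634. -256.    0.]
top shaker 0.54 [425. 166.] [ 707. -266.    0.]
```

View pics/scene0.png

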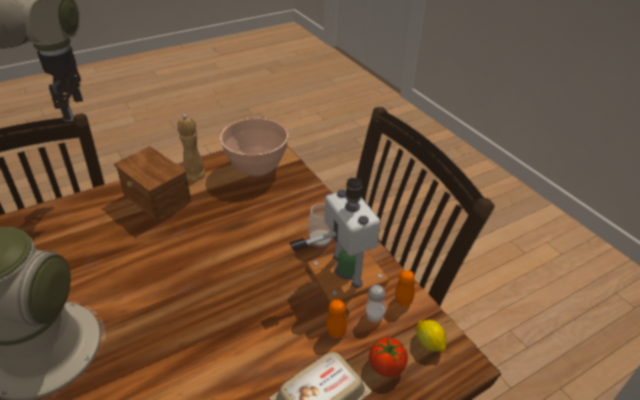

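View pics/top0.png

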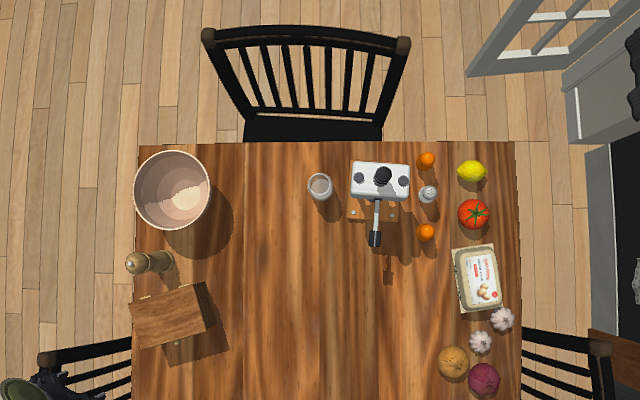

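The corker stands at the table's right, with its knob at scene (354,187) and top (383,176) and its pad at top (374,239). The jar is at top (320,187). The true white shaker is at top (428,194), between two orange look-alikes. This puts the axis near (651,-131) and the lever along about -X. I'll approach it and take a closer look with the wrist camera.

Call:
{"api": "send_rows", "payload": {
  "targets": [
    [-1, 0, 0, -0.03, 0, 0, -0.142],
    [-1, 0, 0, -0.03, 0, 0, -0.142],
    [-1, 0, 0, -0.03, 0, 0, -0.142],
    [-1, -0.0285, -0.0504, 0, 0, 0, 0],
    [-1, -0.0285, -0.0504, 0, 0, 0, 0],
    [-1, -0.0285, -0.0504, 0, 0, 0, 0],
    [-1, -0.0285, -0.0504, 0, 0, 0, 0],
    [-1, -0.0285, -0.0504, 0, 0, 0, 0],
    [-1, -0.0285, -0.0504, 0, 0, 0, 0],
    [-1, -0.0285, -0.0504, 0, 0, 0, 0]
  ],
  "squeeze": 40
}}

```text
time_s: 1.85
eef_pos: [417.3, 122.7, 321.5]
ee_rot: [0.0, 0.001, 1.0, 0.0]
force: [0.2, 1.5, -0.5]
grip_width: 1.0
grip_force: 0.0
```

Call:
{"api": "send_rows", "payload": {
  "targets": [
    [-1, -0.0285, -0.0504, 0, 0, 0, 0],
    [-1, -0.0285, -0.0504, 0, 0, 0, 0],
    [-1, -0.0285, -0.0504, 0, 0, 0, 0],
    [-1, -0.0285, -0.0504, 0, 0, 0, 0],
    [-1, -0.0285, -0.0504, 0, 0, 0, 0],
    [-1, 0, 0, 0, 0, 0, 0],
    [-1, 0, 0, 0, 0, 0, 0],
    [-1, 0, 0, 0, 0, 0, 0],
    [-1, 0, 0, 0, 0, 0, 0],
    [-1, 0, 0, 0, 0, 0, 0]
  ]
}}

```text
time_s: 3.1
eef_pos: [558.6, -127.2, 321.6]
ee_rot: [0.0, 0.001, 1.0, -0.0]
force: [-0.5, -0.5, -0.7]
grip_width: 1.0
grip_force: 0.0
```

```bash
python3 - <<'E'
from h import *
s=ctrl.sense();print({k:np.round(s[k],3) for k in ["time_s","joints","eef_pos","ee_rot","force"]})
for n in ["wrist","top"]:
    c=ctrl.capture(n);cv2.imwrite(f"pics/{n}1.png",c["img"][:,:,::-1])
    for q,z in {"corker":0,"knob":254.5,"pad":154.5}.items():
        for r in ctrl.landmark_of(q,c)[:2]: print(n,q,round(r["score"],2),np.round(r["point"]),np.round(atz(r["point"],c,z),1))
        for r in ctrl.boxes_of(q,c)[:1]: print(n,q,round(r["score"],2),np.round(r["extent"]))
E
```

```text
{'time_s': np.float64(3.1), 'joints': array([-0.428,  0.38 ,  1.173, -0.   ,  1.588, -1.998]), 'eef_pos': array([ 558.641, -127.216,  321.6  ]), 'ee_rot': array([ 0.   ,  0.001,  1.   , -0.   ]), 'force': array([-0.464, -0.508, -0.731])}
wrist corker 0.65 [314. 217.] [ 646.3 -133.5    0. ]
wrist corker 0.77 [240. 127. 143. 242.]
wrist knob 0.92 [305. 332.] [ 644.9 -137.1  254.5]
wrist knob 0.73 [283. 297.  48.  76.]
wrist pad 0.65 [321. 150.] [ 525.7 -124.8  154.5]
wrist pad 0.85 [306. 129.  30. 104.]
top corker 0.97 [369. 188.] [ 653.3 -123.3    0. ]
top corker 0.69 [346. 157.  65.  88.]
top pad 0.51 [377. 239.] [ 522.8 -130.8  154.5]
top pad 0.71 [370. 232.  10.  14.]
```

View pics/wrist1.png

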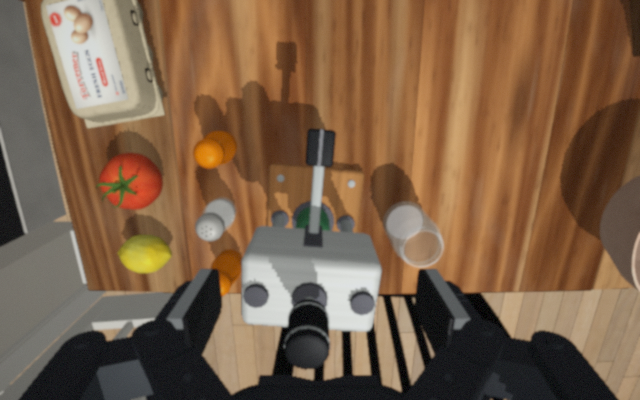

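The wrist view shows the knob's top face at about (307,347), the bushing at (309,297) and the pad at (320,147). The fingers clear everything. I'll check the axis from those points.

```bash
python3 - <<'E'
from h import *
c=ctrl.capture("wrist")
g=lambda p,z:print(p,z,np.round(atz(p,c,z),1))
g((307,347),277);g((310,300),214);g((305,332),254.5);g((320,147),154.5)
g((255,295),208);g((361,303),208)
for X in [(647,-135,277),(647,-135,232),(650,-134,277)]: print(X,np.round(proj(X,c)))
im=c["img"][280:380,230:390,::-1];cv2.imwrite("pics/k.png",cv2.resize(im,(800,500),interpolation=2))
E
```

```text
(307, 347) 277 [ 639.  -135.7  277. ]
(310, 300) 214 [ 643.8 -135.1  214. ]
(305, 332) 254.5 [ 644.6 -138.   254.5]
(320, 147) 154.5 [ 522.9 -126.1  154.5]
(255, 295) 208 [ 642.7 -182.9  208. ]
(361, 303) 208 [651.  -90.7 208. ]
(647, -135, 277) [308. 356.]
(647, -135, 232) [310. 316.]
(650, -134, 277) [310. 360.]
```

View pics/k.png

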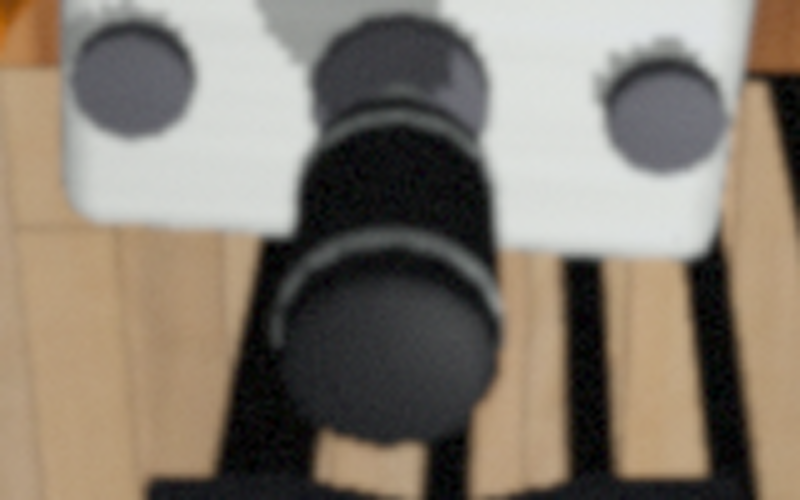

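Call:
{"api": "send_rows", "payload": {
  "targets": [
    [-1, -0.04, -0.004, 0, 0, 0, 0],
    [-1, -0.04, -0.004, 0, 0, 0, 0],
    [-1, -0.0065, 0, 0, 0, 0, 0],
    [-1, 0, 0, 0.02, 0, 0, 0],
    [-1, 0, 0, 0.02, 0, 0, 0],
    [-1, 0, 0, 0.02, 0, 0, 0],
    [-1, 0, 0, 0.02, 0, 0, 0],
    [-1, 0, 0, 0.006, 0, 0, 0],
    [-1, 0, 0, 0, 0, 0, 0],
    [-1, 0, 0, 0, 0, 0, 0]
  ],
  "squeeze": 50
}}

```text
time_s: 5.1
eef_pos: [645.4, -136.0, 236.4]
ee_rot: [0.001, 0.001, 1.0, -0.0]
force: [-0.3, -0.3, 1.2]
grip_width: 0.998
grip_force: 0.0
```

```bash
python3 - <<'E'
from h import *
s=ctrl.sense();print({k:np.round(s[k],3) for k in ["time_s","eef_pos","force"]})
c=ctrl.capture("wrist");cv2.imwrite("pics/w2.png",c["img"][:,:,::-1])
E
```

```text
{'time_s': np.float64(5.1), 'eef_pos': array([ 645.39 , -135.982,  236.418]), 'force': array([-0.297, -0.327,  1.202])}
```

View pics/w2.png

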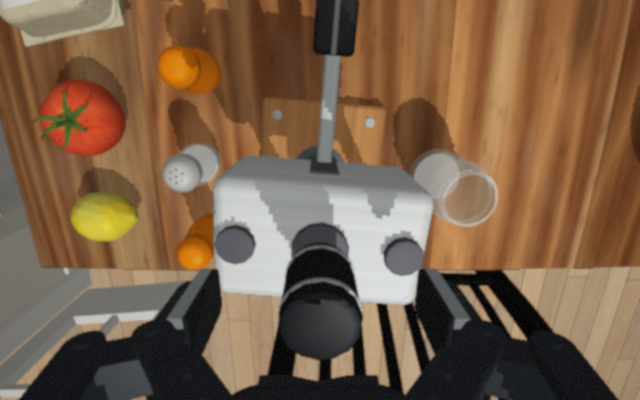

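The knob's top is at (320,325), midway between the fingers, so I'll close on it.

Call:
{"api": "send_rows", "payload": {
  "targets": [
    [0, 0, 0, 0, 0, 0, 0],
    [0.3, 0, 0, 0, 0, 0, 0],
    [1, 0, 0, 0, 0, 0, 0],
    [1, 0, 0, 0, 0, 0, 0],
    [1, 0, 0, 0, 0, 0, 0],
    [1, 0, 0, 0, 0, 0, 0],
    [1, 0, 0, 0, 0, 0, 0],
    [1, 0, 0, 0, 0, 0, 0],
    [1, 0, 0, 0, 0, 0, 0],
    [1, 0, 0, 0, 0, 0, 0]
  ],
  "squeeze": 50
}}

```text
time_s: 6.4
eef_pos: [645.3, -135.3, 235.5]
ee_rot: [0.0, 0.001, 1.0, 0.0]
force: [-1.7, 5.2, 2.0]
grip_width: 0.366
grip_force: 49.4
```

Call:
{"api": "send_rows", "payload": {
  "targets": [
    [1, 0, 0.001, -0.001, 0, 0, 0],
    [1, 0, 0, -0.001, 0, 0, 0],
    [1, 0, 0, -0.002, 0, 0, 0],
    [1, 0, 0, -0.002, 0, 0, 0],
    [1, 0, 0, -0.002, 0, 0, 0],
    [1, 0, 0, -0.002, 0, 0, 0],
    [1, 0, 0, 0, 0, 0, 0],
    [1, 0, 0, 0, 0, 0, 0],
    [1, 0, 0, 0, 0, 0, 0],
    [1, 0, 0, 0, 0, 0, 0]
  ]
}}

```text
time_s: 7.65
eef_pos: [645.2, -135.2, 245.2]
ee_rot: [-0.0, 0.001, 1.0, -0.0]
force: [1.7, -3.8, -8.3]
grip_width: 0.362
grip_force: 50.1
```

Call:
{"api": "send_rows", "payload": {
  "targets": [
    [1, 0, 0, -0.002, 0, 0, 0],
    [1, 0, 0, -0.002, 0, 0, 0],
    [1, 0, 0, -0.002, 0, 0, 0],
    [1, 0, 0, -0.002, 0, 0, 0],
    [1, 0, 0, -0.002, 0, 0, 0],
    [1, 0, 0, 0, 0, 0, 0],
    [1, 0, 0, 0, 0, 0, 0],
    [1, 0, 0, 0, 0, 0, 0],
    [1, 0, 0, 0, 0, 0, 0],
    [1, 0, 0, 0, 0, 0, 0]
  ]
}}

```text
time_s: 8.9
eef_pos: [645.2, -135.1, 254.6]
ee_rot: [-0.0, 0.001, 1.0, -0.0]
force: [3.8, -4.6, -10.5]
grip_width: 0.365
grip_force: 50.5
```

Call:
{"api": "send_rows", "payload": {
  "targets": [
    [1, 0, 0, -0.001, 0, 0, 0],
    [1, 0, 0, -0.001, 0, 0, 0],
    [1, 0, 0, -0.001, 0, 0, 0],
    [1, 0, 0, 0, 0, 0, 0],
    [1, 0, 0, 0, 0, 0, 0],
    [1, 0, 0, 0, 0, 0, 0],
    [1, 0, 0, 0, 0, 0, 0],
    [1, 0, 0, 0, 0, 0, 0],
    [1, 0, 0, 0, 0, 0, 0],
    [1, 0, 0, 0, 0, 0, 0]
  ]
}}

```text
time_s: 10.15
eef_pos: [645.2, -135.1, 257.2]
ee_rot: [-0.001, 0.001, 1.0, 0.0]
force: [3.2, -5.0, -11.0]
grip_width: 0.362
grip_force: 50.7
```

Call:
{"api": "send_rows", "payload": {
  "targets": [
    [1, 0, 0, -0.0005, 0, 0, 0],
    [1, 0, 0, -0.0005, 0, 0, 0],
    [1, 0, 0, -0.0005, 0, 0, 0],
    [1, 0, 0, -0.0005, 0, 0, 0],
    [1, 0, 0, 0, 0, 0, 0],
    [1, 0, 0, 0, 0, 0, 0],
    [1, 0, 0, 0, 0, 0, 0],
    [1, 0, 0, 0, 0, 0, 0],
    [1, 0, 0, 0, 0, 0, 0],
    [1, 0, 0, 0, 0, 0, 0]
  ]
}}

```text
time_s: 11.4
eef_pos: [645.1, -135.2, 259.2]
ee_rot: [-0.001, 0.001, 1.0, 0.0]
force: [4.2, -3.8, -15.4]
grip_width: 0.359
grip_force: 50.8
```

The pull rose 4.4 N in 2 mm, which looks like the stop. I'll ease down 10 mm to test whether the sear has caught.

Call:
{"api": "send_rows", "payload": {
  "targets": [
    [1, 0, 0, 0.002, 0, 0, 0],
    [1, 0, 0, 0.002, 0, 0, 0],
    [1, 0, 0, 0.002, 0, 0, 0],
    [1, 0, 0, 0.002, 0, 0, 0],
    [1, 0, 0, 0.002, 0, 0, 0],
    [1, 0, 0, 0, 0, 0, 0],
    [1, 0, 0, 0, 0, 0, 0],
    [1, 0, 0, 0, 0, 0, 0],
    [1, 0, 0, 0, 0, 0, 0],
    [1, 0, 0, 0, 0, 0, 0]
  ]
}}

```text
time_s: 12.65
eef_pos: [645.2, -135.1, 250.0]
ee_rot: [-0.0, 0.001, 1.0, -0.0]
force: [3.0, -5.2, -9.4]
grip_width: 0.361
grip_force: 51.2
```

Not caught: it still pulls 9.4 N, so that rise was rubbing. I'll draw back up and carry on.

Call:
{"api": "send_rows", "payload": {
  "targets": [
    [1, 0, 0, -0.002, 0, 0, 0],
    [1, 0, 0, -0.002, 0, 0, 0],
    [1, 0, 0, -0.002, 0, 0, 0],
    [1, 0, 0, -0.002, 0, 0, 0],
    [1, 0, 0, -0.001, 0, 0, 0],
    [1, 0, 0, -0.001, 0, 0, 0],
    [1, 0, 0, 0, 0, 0, 0],
    [1, 0, 0, 0, 0, 0, 0],
    [1, 0, 0, 0, 0, 0, 0],
    [1, 0, 0, 0, 0, 0, 0]
  ]
}}

```text
time_s: 13.9
eef_pos: [645.1, -135.1, 258.9]
ee_rot: [-0.001, 0.001, 1.0, 0.0]
force: [4.2, -4.9, -14.9]
grip_width: 0.36
grip_force: 50.8
```

Call:
{"api": "send_rows", "payload": {
  "targets": [
    [1, 0, 0, -0.0005, 0, 0, 0],
    [1, 0, 0, -0.0005, 0, 0, 0],
    [1, 0, 0, 0, 0, 0, 0],
    [1, 0, 0, 0, 0, 0, 0],
    [1, 0, 0, 0, 0, 0, 0],
    [1, 0, 0, 0, 0, 0, 0],
    [1, 0, 0, 0, 0, 0, 0],
    [1, 0, 0, 0, 0, 0, 0],
    [1, 0, 0, 0, 0, 0, 0],
    [1, 0, 0, 0, 0, 0, 0]
  ]
}}

```text
time_s: 15.15
eef_pos: [645.2, -135.1, 260.2]
ee_rot: [-0.001, 0.001, 1.0, 0.0]
force: [5.0, -4.1, -11.7]
grip_width: 0.361
grip_force: 51.0
```

Call:
{"api": "send_rows", "payload": {
  "targets": [
    [1, 0, 0, -0.0005, 0, 0, 0],
    [1, 0, 0, -0.0005, 0, 0, 0],
    [1, 0, 0, -0.0005, 0, 0, 0],
    [1, 0, 0, -0.0005, 0, 0, 0],
    [1, 0, 0, 0, 0, 0, 0],
    [1, 0, 0, 0, 0, 0, 0],
    [1, 0, 0, 0, 0, 0, 0],
    [1, 0, 0, 0, 0, 0, 0],
    [1, 0, 0, 0, 0, 0, 0],
    [1, 0, 0, 0, 0, 0, 0]
  ]
}}

```text
time_s: 16.4
eef_pos: [645.2, -135.1, 262.1]
ee_rot: [-0.001, 0.001, 1.0, 0.0]
force: [4.1, -3.9, -15.2]
grip_width: 0.36
grip_force: 51.0
```

Call:
{"api": "send_rows", "payload": {
  "targets": [
    [1, 0, 0, 0.002, 0, 0, 0],
    [1, 0, 0, 0.002, 0, 0, 0],
    [1, 0, 0, 0.002, 0, 0, 0],
    [1, 0, 0, 0.002, 0, 0, 0],
    [1, 0, 0, 0.002, 0, 0, 0],
    [1, 0, 0, 0, 0, 0, 0],
    [1, 0, 0, 0, 0, 0, 0],
    [1, 0, 0, 0, 0, 0, 0],
    [1, 0, 0, 0, 0, 0, 0],
    [1, 0, 0, 0, 0, 0, 0]
  ]
}}

```text
time_s: 17.65
eef_pos: [645.2, -135.1, 252.9]
ee_rot: [-0.0, 0.001, 1.0, -0.0]
force: [2.9, -3.9, -9.7]
grip_width: 0.36
grip_force: 51.4
```

Still not caught, so the catch lies above a 26.6 mm draw. Continuing.

Call:
{"api": "send_rows", "payload": {
  "targets": [
    [1, 0, 0, -0.002, 0, 0, 0],
    [1, 0, 0, -0.002, 0, 0, 0],
    [1, 0, 0, -0.002, 0, 0, 0],
    [1, 0, 0, -0.002, 0, 0, 0],
    [1, 0, 0, -0.002, 0, 0, 0],
    [1, 0, 0, -0.001, 0, 0, 0],
    [1, 0, 0, -0.001, 0, 0, 0],
    [1, 0, 0, 0, 0, 0, 0],
    [1, 0, 0, 0, 0, 0, 0],
    [1, 0, 0, 0, 0, 0, 0]
  ]
}}

```text
time_s: 18.9
eef_pos: [645.1, -135.1, 264.1]
ee_rot: [-0.001, 0.001, 1.0, 0.0]
force: [3.8, -5.0, -13.6]
grip_width: 0.359
grip_force: 51.0
```

Call:
{"api": "send_rows", "payload": {
  "targets": [
    [1, 0, 0, -0.0005, 0, 0, 0],
    [1, 0, 0, -0.0005, 0, 0, 0],
    [1, 0, 0, -0.0005, 0, 0, 0],
    [1, 0, 0, 0, 0, 0, 0],
    [1, 0, 0, 0, 0, 0, 0],
    [1, 0, 0, 0, 0, 0, 0],
    [1, 0, 0, 0, 0, 0, 0],
    [1, 0, 0, 0, 0, 0, 0],
    [1, 0, 0, 0, 0, 0, 0],
    [1, 0, 0, 0, 0, 0, 0]
  ]
}}

```text
time_s: 20.15
eef_pos: [645.1, -135.1, 265.6]
ee_rot: [-0.001, 0.001, 1.0, 0.0]
force: [4.7, -4.3, -13.5]
grip_width: 0.364
grip_force: 51.0
```

Call:
{"api": "send_rows", "payload": {
  "targets": [
    [1, 0, 0, -0.0005, 0, 0, 0],
    [1, 0, 0, -0.0005, 0, 0, 0],
    [1, 0, 0, -0.0005, 0, 0, 0],
    [1, 0, 0, 0, 0, 0, 0],
    [1, 0, 0, 0, 0, 0, 0],
    [1, 0, 0, 0, 0, 0, 0],
    [1, 0, 0, 0, 0, 0, 0],
    [1, 0, 0, 0, 0, 0, 0],
    [1, 0, 0, 0, 0, 0, 0],
    [1, 0, 0, 0, 0, 0, 0]
  ]
}}

```text
time_s: 21.4
eef_pos: [645.2, -135.1, 267.1]
ee_rot: [-0.001, 0.001, 1.0, 0.0]
force: [4.3, -4.1, -13.3]
grip_width: 0.364
grip_force: 51.0
```

Call:
{"api": "send_rows", "payload": {
  "targets": [
    [1, 0, 0, -0.0005, 0, 0, 0],
    [1, 0, 0, -0.0005, 0, 0, 0],
    [1, 0, 0, -0.0005, 0, 0, 0],
    [1, 0, 0, -0.0005, 0, 0, 0],
    [1, 0, 0, 0, 0, 0, 0],
    [1, 0, 0, 0, 0, 0, 0],
    [1, 0, 0, 0, 0, 0, 0],
    [1, 0, 0, 0, 0, 0, 0],
    [1, 0, 0, 0, 0, 0, 0],
    [1, 0, 0, 0, 0, 0, 0]
  ]
}}

```text
time_s: 22.65
eef_pos: [645.2, -135.1, 269.4]
ee_rot: [-0.001, 0.001, 1.0, -0.0]
force: [3.9, -4.2, -11.7]
grip_width: 0.36
grip_force: 51.0
```

Call:
{"api": "send_rows", "payload": {
  "targets": [
    [1, 0, 0, -0.0005, 0, 0, 0],
    [1, 0, 0, -0.0005, 0, 0, 0],
    [1, 0, 0, -0.0005, 0, 0, 0],
    [1, 0, 0, 0, 0, 0, 0],
    [1, 0, 0, 0, 0, 0, 0],
    [1, 0, 0, 0, 0, 0, 0],
    [1, 0, 0, 0, 0, 0, 0],
    [1, 0, 0, 0, 0, 0, 0],
    [1, 0, 0, 0, 0, 0, 0],
    [1, 0, 0, 0, 0, 0, 0]
  ]
}}

```text
time_s: 23.9
eef_pos: [645.2, -135.2, 270.9]
ee_rot: [-0.001, 0.001, 1.0, -0.0]
force: [3.8, -4.6, -12.3]
grip_width: 0.36
grip_force: 51.1
```

Call:
{"api": "send_rows", "payload": {
  "targets": [
    [1, 0, 0, -0.0005, 0, 0, 0],
    [1, 0, 0, -0.0005, 0, 0, 0],
    [1, 0, 0, -0.0005, 0, 0, 0],
    [1, 0, 0, 0, 0, 0, 0],
    [1, 0, 0, 0, 0, 0, 0],
    [1, 0, 0, 0, 0, 0, 0],
    [1, 0, 0, 0, 0, 0, 0],
    [1, 0, 0, 0, 0, 0, 0],
    [1, 0, 0, 0, 0, 0, 0],
    [1, 0, 0, 0, 0, 0, 0]
  ]
}}

```text
time_s: 25.15
eef_pos: [645.2, -135.1, 272.8]
ee_rot: [-0.0, 0.001, 1.0, -0.0]
force: [3.4, -4.5, -9.4]
grip_width: 0.364
grip_force: 51.3
```

Call:
{"api": "send_rows", "payload": {
  "targets": [
    [1, 0, 0, 0.002, 0, 0, 0],
    [1, 0, 0, 0.002, 0, 0, 0],
    [1, 0, 0, 0.002, 0, 0, 0],
    [1, 0, 0, 0.002, 0, 0, 0],
    [1, 0, 0, 0.002, 0, 0, 0],
    [1, 0, 0, 0, 0, 0, 0],
    [1, 0, 0, 0, 0, 0, 0],
    [1, 0, 0, 0, 0, 0, 0],
    [1, 0, 0, 0, 0, 0, 0],
    [1, 0, 0, 0, 0, 0, 0]
  ]
}}

```text
time_s: 26.4
eef_pos: [645.2, -135.1, 262.1]
ee_rot: [-0.001, 0.001, 1.0, 0.0]
force: [4.1, -4.7, -12.6]
grip_width: 0.363
grip_force: 51.0
```

```bash
python3 - <<'E'
from h import *
s=ctrl.sense();print({k:np.round(s[k],3) for k in ["time_s","eef_pos","force"]})
c=ctrl.capture("wrist");cv2.imwrite("pics/w3.png",c["img"][:,:,::-1])
E
```

```text
{'time_s': np.float64(26.4), 'eef_pos': array([ 645.158, -135.14 ,  262.115]), 'force': array([  4.137,  -4.68 , -12.561])}
```

View pics/w3.png

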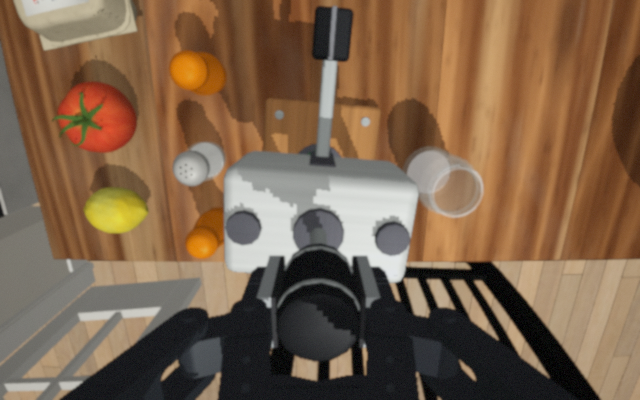

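The knob's top is still at (320,325) in the hand, so it has not slipped. It is not caught, so the catch lies above 37 mm. From here I'll read the force while moving, so that the rub keeps one sign.

Call:
{"api": "send_rows", "payload": {
  "targets": [
    [1, 0, 0, -0.002, 0, 0, 0],
    [1, 0, 0, -0.002, 0, 0, 0],
    [1, 0, 0, -0.002, 0, 0, 0],
    [1, 0, 0, -0.002, 0, 0, 0],
    [1, 0, 0, -0.001, 0, 0, 0],
    [1, 0, 0, -0.0005, 0, 0, 0],
    [1, 0, 0, -0.0005, 0, 0, 0],
    [1, 0, 0, -0.0005, 0, 0, 0],
    [1, 0, 0, -0.0005, 0, 0, 0],
    [1, 0, 0, -0.0005, 0, 0, 0]
  ]
}}

```text
time_s: 27.7
eef_pos: [645.2, -135.1, 274.4]
ee_rot: [-0.0, 0.001, 1.0, -0.0]
force: [4.4, -4.6, -11.3]
grip_width: 0.358
grip_force: 51.4
```

```bash
python3 - <<'E'
from h import *
s=ctrl.sense();print({k:np.round(s[k],3) for k in ["time_s","eef_pos","force"]})
c=ctrl.capture("wrist")
for r in ctrl.landmark_of("knob",c)[:1]: print(r)
old=cv2.imread("pics/w3.png");new=c["img"][:,:,::-1]
cv2.imwrite("pics/cmp.png",np.hstack([cv2.resize(x[240:370,240:400],(400,325)) for x in (old,new)]))
E
```

```text
{'time_s': np.float64(27.7), 'eef_pos': array([ 645.162, -135.127,  274.378]), 'force': array([  4.363,  -4.565, -11.327])}
{'point': [316.7, 295.4], 'score': 0.9}
```

View pics/cmp.png

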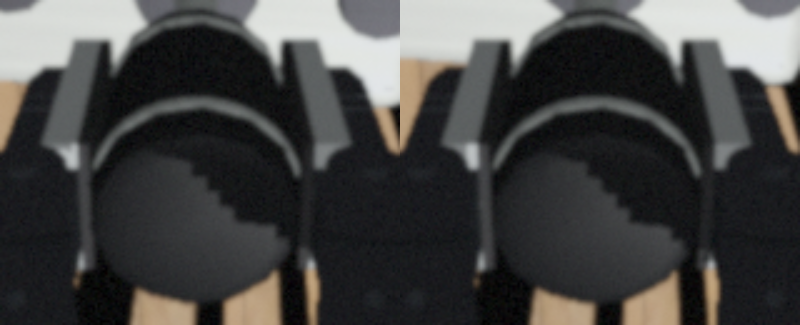

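The knob sits identically in the pads in both crops, so there is no slip and the force just wanders. Continuing.

Call:
{"api": "send_rows", "payload": {
  "targets": [
    [1, 0, 0, -0.0005, 0, 0, 0],
    [1, 0, 0, -0.0005, 0, 0, 0],
    [1, 0, 0, -0.0005, 0, 0, 0],
    [1, 0, 0, 0, 0, 0, 0],
    [1, 0, 0, 0, 0, 0, 0],
    [1, 0, 0, 0, 0, 0, 0],
    [1, 0, 0, 0, 0, 0, 0],
    [1, 0, 0, 0, 0, 0, 0],
    [1, 0, 0, 0, 0, 0, 0],
    [1, 0, 0, 0, 0, 0, 0]
  ]
}}

```text
time_s: 29.05
eef_pos: [645.1, -135.1, 275.0]
ee_rot: [-0.001, 0.001, 1.0, 0.0]
force: [4.4, -3.9, -13.8]
grip_width: 0.362
grip_force: 51.1
```

Call:
{"api": "send_rows", "payload": {
  "targets": [
    [1, 0, 0, -0.0005, 0, 0, 0],
    [1, 0, 0, -0.0005, 0, 0, 0],
    [1, 0, 0, -0.0005, 0, 0, 0],
    [1, 0, 0, 0, 0, 0, 0],
    [1, 0, 0, 0, 0, 0, 0],
    [1, 0, 0, 0, 0, 0, 0],
    [1, 0, 0, 0, 0, 0, 0],
    [1, 0, 0, 0, 0, 0, 0],
    [1, 0, 0, 0, 0, 0, 0],
    [1, 0, 0, 0, 0, 0, 0]
  ]
}}

```text
time_s: 30.3
eef_pos: [645.1, -135.1, 276.4]
ee_rot: [-0.001, 0.001, 1.0, 0.0]
force: [4.4, -5.0, -13.9]
grip_width: 0.365
grip_force: 50.9
```

Call:
{"api": "send_rows", "payload": {
  "targets": [
    [1, 0, 0, -0.0005, 0, 0, 0],
    [1, 0, 0, -0.0005, 0, 0, 0],
    [1, 0, 0, -0.0005, 0, 0, 0],
    [1, 0, 0, 0, 0, 0, 0],
    [1, 0, 0, 0, 0, 0, 0],
    [1, 0, 0, 0, 0, 0, 0],
    [1, 0, 0, 0, 0, 0, 0],
    [1, 0, 0, 0, 0, 0, 0],
    [1, 0, 0, 0, 0, 0, 0],
    [1, 0, 0, 0, 0, 0, 0]
  ]
}}

```text
time_s: 31.55
eef_pos: [645.1, -135.1, 277.3]
ee_rot: [-0.001, 0.001, 1.0, 0.0]
force: [4.6, -4.4, -17.8]
grip_width: 0.362
grip_force: 50.9
```

Call:
{"api": "send_rows", "payload": {
  "targets": [
    [1, 0, 0, -0.0005, 0, 0, 0],
    [1, 0, 0, -0.0005, 0, 0, 0],
    [1, 0, 0, 0, 0, 0, 0],
    [1, 0, 0, 0, 0, 0, 0],
    [1, 0, 0, 0, 0, 0, 0],
    [1, 0, 0, 0, 0, 0, 0],
    [1, 0, 0, 0, 0, 0, 0],
    [1, 0, 0, 0, 0, 0, 0],
    [1, 0, 0, 0, 0, 0, 0],
    [1, 0, 0, 0, 0, 0, 0]
  ]
}}

```text
time_s: 32.8
eef_pos: [645.1, -135.1, 277.8]
ee_rot: [-0.002, 0.001, 1.0, 0.0]
force: [4.9, -5.3, -19.3]
grip_width: 0.363
grip_force: 51.0
```

Excess is now about 5 N and still rising, beyond what rub can add. I'll ease down to test.

Call:
{"api": "send_rows", "payload": {
  "targets": [
    [1, 0, 0, 0.002, 0, 0, 0],
    [1, 0, 0, 0.002, 0, 0, 0],
    [1, 0, 0, 0.002, 0, 0, 0],
    [1, 0, 0, 0.002, 0, 0, 0],
    [1, 0, 0, 0.002, 0, 0, 0],
    [1, 0, 0, 0, 0, 0, 0],
    [1, 0, 0, 0, 0, 0, 0],
    [1, 0, 0, 0, 0, 0, 0],
    [1, 0, 0, 0, 0, 0, 0],
    [1, 0, 0, 0, 0, 0, 0]
  ]
}}

```text
time_s: 34.05
eef_pos: [645.4, -135.2, 273.5]
ee_rot: [0.002, 0.001, 1.0, -0.001]
force: [-1.7, -4.0, 8.5]
grip_width: 0.36
grip_force: 53.8
```

Caught: the hand is now pressing down on a held plunger. I'll relieve that, open, and back off along -x.

Call:
{"api": "send_rows", "payload": {
  "targets": [
    [1, 0, 0, -0.003, 0, 0, 0],
    [1, 0, 0, 0, 0, 0, 0],
    [1, 0, 0, 0, 0, 0, 0],
    [0, 0, 0, 0, 0, 0, 0],
    [-1, 0, 0, 0, 0, 0, 0],
    [-1, 0, 0, 0, 0, 0, 0],
    [-1, 0, 0, 0, 0, 0, 0],
    [-1, 0, 0, 0, 0, 0, 0],
    [-1, 0, 0, 0, 0, 0, 0],
    [-1, 0, 0, 0, 0, 0, 0]
  ]
}}

```text
time_s: 35.3
eef_pos: [645.2, -134.9, 273.3]
ee_rot: [-0.0, 0.001, 1.0, 0.0]
force: [-0.1, -0.1, -0.4]
grip_width: 0.998
grip_force: 0.0
```

Call:
{"api": "send_rows", "payload": {
  "targets": [
    [-1, 0.01, 0, 0, 0, 0, 0],
    [-1, 0.02, 0, 0, 0, 0, 0],
    [-1, 0.03, 0.003, 0, 0, 0, 0],
    [-1, 0.03, 0.004, 0, 0, 0, 0],
    [1, 0.03, 0.004, 0, 0, 0, 0],
    [1, 0, 0, 0.03, 0, 0, 0],
    [1, 0, 0, 0.03, 0, 0, 0],
    [1, 0, 0, 0.02, 0, 0, 0],
    [1, 0, 0, 0, 0, 0, 0],
    [1, 0, 0, 0, 0, 0, 0]
  ]
}}

```text
time_s: 36.55
eef_pos: [525.6, -123.8, 194.3]
ee_rot: [0.001, 0.001, 1.0, -0.0]
force: [-0.7, 0.3, 0.3]
grip_width: 0.004
grip_force: 0.0
```

```bash
python3 - <<'E'
from h import *
s=ctrl.sense();print({k:np.round(s[k],3) for k in ["time_s","eef_pos","force"]})
c=ctrl.capture("wrist");a=c["img"][:,:,::-1]
for q,z in {"pad":154.5,"knob":296}.items():
    for r in ctrl.landmark_of(q,c)[:1]: print(q,r,atz(r["point"],c,z))
d=ctrl.capture("scene")
for r in ctrl.landmark_of("knob",d)[:1]: print("scene knob",r, "down/up would be",proj((647,-135,254.5),d),proj((647,-135,295),d))
cv2.imwrite("pics/w4.png",a)
E
```

```text
{'time_s': np.float64(36.55), 'eef_pos': array([ 525.636, -123.845,  194.335]), 'force': array([-0.661,  0.267,  0.268])}
pad {'point': [314.5, 236.2], 'score': 0.62} [ 523.25236449 -126.32691448  154.5       ]
scene knob {'point': [354.4, 174.5], 'score': 0.93} down/up would be [np.float64(353.4165355295454), np.float64(188.85956081576015)] [np.float64(354.69075576133383), np.float64(172.81447675824734)]
```

View pics/w4.png

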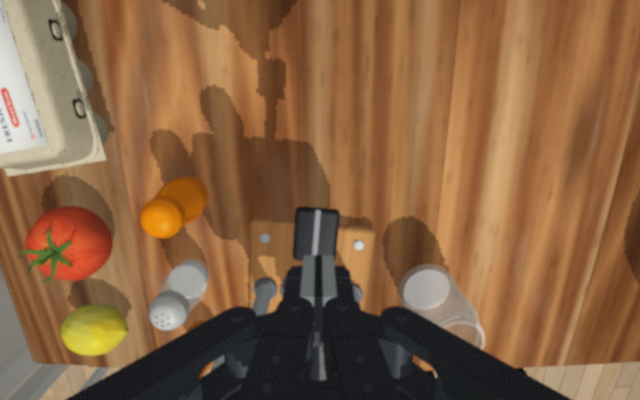

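The scene camera puts the knob up (row 174.5, against 173 expected). The pad is under the shut fingertips at wrist (316,232), which is (523,-126). Pressing now.

Call:
{"api": "send_rows", "payload": {
  "targets": [
    [1, 0.002, -0.002, 0.015, 0, 0, 0],
    [1, 0, 0, 0.015, 0, 0, 0],
    [1, 0, 0, 0.008, 0, 0, 0],
    [1, 0, 0, 0.005, 0, 0, 0],
    [1, 0, 0, 0.006, 0, 0, 0],
    [1, 0, 0, 0.006, 0, 0, 0],
    [1, 0, 0, 0.006, 0, 0, 0],
    [1, 0, 0, 0.004, 0, 0, 0],
    [1, 0, 0, 0.003, 0, 0, 0],
    [1, 0, 0, 0, 0, 0, 0]
  ]
}}

```text
time_s: 38.05
eef_pos: [523.2, -125.7, 125.2]
ee_rot: [-0.0, 0.001, 1.0, -0.0]
force: [-0.9, -0.9, 3.1]
grip_width: -0.002
grip_force: 1.0
```

```bash
python3 - <<'E'
from h import *
s=ctrl.sense();print({k:np.round(s[k],3) for k in ["time_s","eef_pos","force"]})
d=ctrl.capture("scene")
for r in ctrl.landmark_of("knob",d)[:1]: print("scene knob",r, proj((647,-135,247.5),d))
E
```

```text
{'time_s': np.float64(38.05), 'eef_pos': array([ 523.2  , -125.711,  125.182]), 'force': array([-0.921, -0.873,  3.132])}
scene knob {'point': [353.7, 190.2], 'score': 0.72} [np.float64(353.2026703904921), np.float64(191.5508418401181)]
```

Fired: the knob is down. I'll lift clear and check.

Call:
{"api": "send_rows", "payload": {
  "targets": [
    [1, 0, 0, -0.008, 0, 0, 0],
    [1, 0, 0, -0.008, 0, 0, 0],
    [1, 0, 0, -0.008, 0, 0, 0],
    [1, 0, 0, -0.01, 0, 0, 0],
    [1, 0, 0, -0.03, 0, 0, 0],
    [1, 0.02, 0, -0.04, 0, 0, 0],
    [1, 0.03, 0, -0.04, 0, 0, 0],
    [1, 0.03, 0, 0, 0, 0, 0],
    [1, 0, 0, 0, 0, 0, 0],
    [1, 0, 0, 0, 0, 0, 0]
  ]
}}

```text
time_s: 39.4
eef_pos: [443.6, -125.6, 269.4]
ee_rot: [0.0, 0.001, 1.0, -0.0]
force: [-0.0, 0.3, -1.0]
grip_width: 0.003
grip_force: 0.0
```

```bash
python3 - <<'E'
from h import *
s=ctrl.sense();print({k:np.round(s[k],3) for k in ["time_s","eef_pos","force"]})
d=ctrl.capture("scene")
for q in ["knob","pad","jar","shaker"]:
  for r in ctrl.landmark_of(q,d)[:3]: print(q,r)
print(proj((647,-135,247.5),d),proj((647,-135,254.5),d))
cv2.imwrite("pics/s5.png",cv2.resize(d["img"][160:340,240:440,::-1],(666,600)))
E
```

```text
{'time_s': np.float64(39.4), 'eef_pos': array([ 443.622, -125.588,  269.444]), 'force': array([-0.017,  0.293, -1.019])}
knob {'point': [353.2, 191.4], 'score': 0.55}
pad {'point': [299.1, 240.8], 'score': 0.57}
jar {'point': [317.1, 236.9], 'score': 0.76}
shaker {'point': [401.7, 298.5], 'score': 0.92}
shaker {'point': [335.8, 332.1], 'score': 0.69}
shaker {'point': [373.9, 315.1], 'score': 0.65}
[np.float64(353.2026703904921), np.float64(191.5508418401181)] [np.float64(353.4165355295454), np.float64(188.85956081576015)]
```

View pics/s5.png

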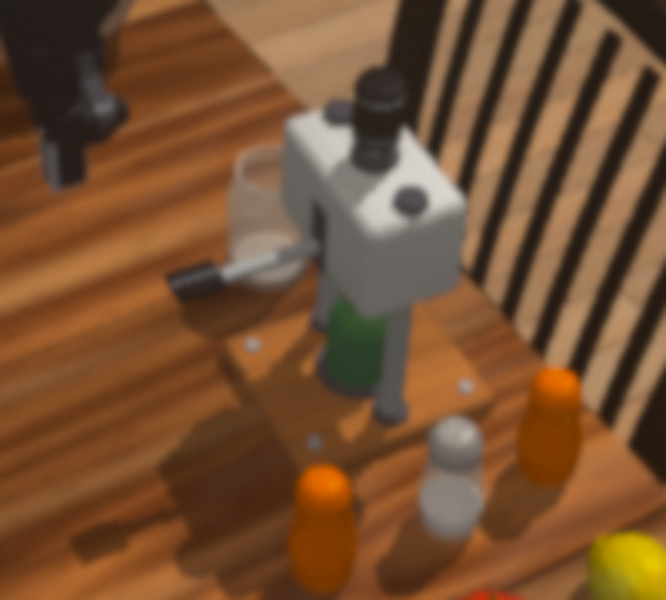

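The knob is down at row 191.4, which matches the driven height. The lever is back at rest, with the pad at (299,241), and the jar and shaker are upright where they were. Handing in.

```bash
python3 -c "
from rig import ctrl
print(ctrl.finish_job())"
```

```text
the job is handed in; nothing more can be done
None
```

The sear caught at about 40 mm of draw and the trigger fired the plunger. The last picture puts the knob at its cork-flush height, with the lever back at rest and the jar and shaker where they were. I handed the job in at about 39 s; no verdict came back.

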